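Work a stuck former plug out of its spring die

TASK

The bending former with the square orange head is stuck tight in the blue die. Work it free and pull it out without lifting the die off its base plate, then stand the former upright in the empty half of the wooden tray and let go of it, leaving the grey pipe standing in the other half undisturbed.

Things in the scene. Friction and masses are not known exactly. Their poses are not given: they have to be found in the camera images.
- plug: The former: loose upright plug, 0.3 kg. Origin: centre of its underside; z up its axis; x, y square to the head's flats. Round steel shank 40 mm in diameter from 0 to 62 mm above the underside, collar 54 mm in diameter from 62 to 70 mm, orange head 40 x 40 mm from 70 to 118 mm. At the start the shank stands 38 to 46 mm deep in the die.
- plug_head (a point): Centre of the former's orange square head, 94 mm above its underside, where two opposite flats can be gripped from above; axes as the former's.
- jig: Aluminium base plate, 130 x 130 x 12 mm, screwed to the table, with two upright steel guide pins 12 mm in diameter in two opposite corners, reaching 68 mm above the table. Origin: centre of its underside, on the table, on the axis of the die's bore; z up.
- die (a joint): Height (m) of the blue die above its seat on the base plate, 0 = seated. The die (112 x 112 x 48 mm, 1.0 to 1.8 kg, bore 45 mm in diameter) rests on the plate by its weight only; the two guide pins keep it from turning or shifting, so it can only rise. A straight pull on the stuck former lifts it.
- die_top (a point): Centre of the bore's mouth on top of the die, 60 mm above the table when seated.
- die_grip (a point): On the bore's axis, 40 mm above the table: upper end of three spring-loaded brass shoes that grip the shank with 25 to 45 N of sliding friction. Friction acts against the motion: while the former is twisted (0.5 to 0.9 N m) a light pull makes it creep up, further per turn the harder the pull; it stays when twisting stops and is free once its underside is above this point.
- tray: Low wooden tray fixed to the table, 210 mm (its x) x 110 mm (its y), 24 mm high, walls and floor 5 mm thick, with one divider across its middle (x = 0) as high as the walls; each half is about 97 x 100 mm inside. Origin: centre of its underside; z up.
- tray_free (a point): Centre of the empty half's floor, 52 mm from the tray's centre towards its -x end, 5 mm above the table. The former's underside comes to stand at this height.
- pipe_grey: Grey plastic pipe cut-off, 47 mm in diameter, 91 mm high, standing in the tray's other (+x) half. Origin: centre of its underside; z up.

How it is judged:
On the way:
1. the former is out of the die: its underside is higher than the die's top (z of plug in the frame of jig above 0.064 m), for 0.1 s.
At the end, for the whole second after the job is handed in: The former stands upright (within 0.08 rad) and at rest on the floor of the tray's empty half (underside within 4 mm of the floor), the die is seated on its base plate (within 3 mm), and the grey pipe still stands in its half (x of plug in the frame of tray between -0.09 and -0.015 m and y of plug in the frame of tray between -0.04 and 0.04 m and height (world z) of plug below 0.009 m and angle between plug's own z axis and vertical below 0.08 rad and linear speed of plug below 0.02 m/s and value of joint die below 0.003 m and angle between pipe_grey's own z axis and vertical below 0.1 rad and x of pipe_grey in the frame of tray above 0.01 m); the robot touches nothing.
It fails at once if the die is lifted more than 6 mm off its base plate (value of joint die above 0.006 m).
It fails at once if the grey pipe is pushed over or shifted more than 25 mm (angle between pipe_grey's own z axis and vertical above 0.3 rad or distance of pipe_grey from where it was at the start of the episode above 0.025 m).
It also fails if it takes over 72 s, if anything falls off the work surface, if the arm or the gripper's body presses on something with over 40 N, if the wrist force passes 120 N, or if a joint passes its speed limit or range.

ROBOT

A 6-joint arm with a two-finger parallel gripper is mounted at the origin on the work surface; the furniture and walls round the work are solid. World frame = base frame: x ahead of the robot, y to its left, z up, the work surface at z = 0. Lengths are in m, angles in rad, forces in N, time in s.
With the tool pointing down it reaches from about 0.4 to 0.825 m from the base axis. Payload 7 kg.
Tool frame: the origin (TCP) lies at the very end of the fingers, on their centre line; the grasp point (between the pads) lies 19 mm behind it; y points along the fingers, z is the direction in which the jaws open and shut, and the axes are right-handed (so a half turn about y gives the same grasp; the last joint's range is limited). The gripper opens to 88 mm and grips with 3 to 60 N. Pads are 19 mm wide; open, the fingers measure 130 mm over their backs; the gripper's body (78 mm by 193 mm) begins 47 mm behind the grasp point.
Start: joints at [-0.896, 0.359, 0.012, 0, -1.224, -0.288], TCP at [0.255, -0.625, 0.227] pointing down, gripper open.
Joint ranges: [-3.07, 3.07], [-1.43, 2.12], [-1.02, 1.25], [-3.03, 1.67], [-3.05, -0], [-3.03, 3.03]. Speed limits (rad/s): [2.39, 2.39, 3.01, 3.14, 3.14, 3.14].

INTERFACE

Orientations are given as a unit quaternion [w, x, y, z].
In Python, from cell import manip gives the robot as it stands. Calls block until the motion is done:
- manip.move_to(position, orientation): joint-space move of the TCP to a pose.
- manip.move_linear(position, speed=0.15, orientation=None, threshold=None): straight line of the TCP; orientation=None keeps the orientation; speed is the mean speed in m/s. With threshold (N) it stops when the force on the tool has changed by that much, and returns True; else False.
- manip.movej(angles): joint-space move.
- manip.release() and manip.close_gripper(squeeze=None): open the fingers fully, or close them until they stop; squeeze is the grip in N (None keeps the last).
- manip.wait(seconds).
- manip.ik(position, orientation): joint angles nearest the present ones, or None.
- manip.read_state(): the state.
- manip.get_image(name): name is "side" or "top"; returns a dict with "image" (384x512x3 uint8, red, green, blue), "z_map" (384x512 float32, m along the optical axis (not along the pixel's ray), 0 where there is no reading), "fx", "fy", "cx", "cy" (pixels), "rvec" (rotation vector, rad) and "tvec" (3), from world to camera coordinates, as OpenCV has them. Camera axes: x right, y down, z forward; pixel columns grow to the right and rows downward; lengths in m; the calibration is good to about 2 mm. A picture is of the moment at which its call begins.
A pose or a line that the arm cannot do raises manip.IKError and nothing moves.
- manip.finish_job(): hands the job in, once; it reports no verdict.
The state is a dict: "time": time; "joint_pos": joint angles; "qd": joint speeds; "effort": joint torques, N m; "eef_pos": TCP position; "ee_rot": TCP orientation; "wrist_force": force on the tool from outside, world axes, zero at the start; "moment": the same for the moment, N m; "gripper_width": opening from 0.0 (shut) to 1.0 (fully open).
Only numpy, scipy, OpenCV 4.12 (cv2) and the standard library are available. Lean on these libraries where they do the work, as an engineer would, in place of code of your own. Each camera call takes 0.05 s, during which the arm holds its last target. There are 200 camera calls.

## Working session

There is one attempt and no reset: what is moved stays moved. The work goes in short steps, each a Python script; the robot and the scene stay as the last script left them, time stands still between calls to the robot, and variables do not carry over. Pictures are saved under pics/ and viewed, about 8 in all and at most 12, crops included, and the job is handed in when it is done.

```bash
mkdir -p pics; ls; python3 - <<'E'
from cell import manip
import cv2,numpy as np
for n in("side","top"):
    d=manip.get_image(n); cv2.imwrite(f"pics/{n}0.png",d["image"][:,:,::-1]); np.savez(f"{n}0.npz",**d)
    R=cv2.Rodrigues(np.array(d["rvec"]))[0]; print(n,d["fx"],d["cx"],d["cy"],-R.T@d["tvec"],R[2])
s=manip.read_state();print(s)
E
```

```text
pics
side 487.38637558687634 262.38154745295776 190.2942977229161 [0.26989588 0.63736382 0.63419695] [ 0.28041086 -0.73913366 -0.61241423]
top 358.9977145725431 258.6295609531149 192.34153441368258 [0.38390885 0.01099755 0.9288062 ] [ 0.16425709  0.00695521 -0.98639304]
{'time': 0.1, 'joint_pos': array([-8.95928083e-01,  3.59280203e-01,  1.11465796e-02, -3.00825116e-04,
       -1.22411460e+00, -2.88081533e-01]), 'qd': array([-0.00121154, -0.00182671,  0.00039124,  0.00024331, -0.0011747 ,
       -0.00017487]), 'effort': array([-1.24420087e-03, -5.84163558e+01,  2.93751204e+01,  7.01564535e+00,
        1.01459402e-02, -4.75429351e-05]), 'eef_pos': array([ 0.25440983, -0.62473907,  0.22573875]), 'ee_rot': array([ 0.69443274, -0.69343019, -0.13571426,  0.13601242]), 'wrist_force': array([ 0.24481718,  0.02907495, -0.17663822]), 'moment': array([-0.02207564,  0.02783034, -0.00530815]), 'gripper_width': 0.9945959820382038}
```

View pics/side0.png

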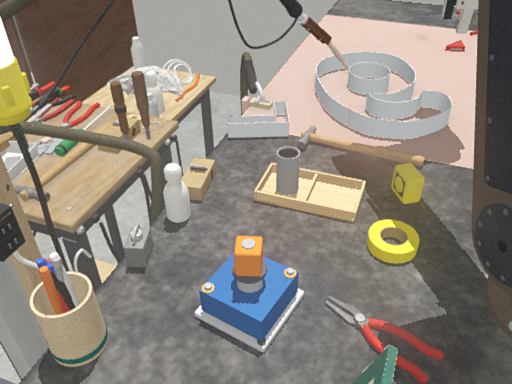

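View pics/top0.png

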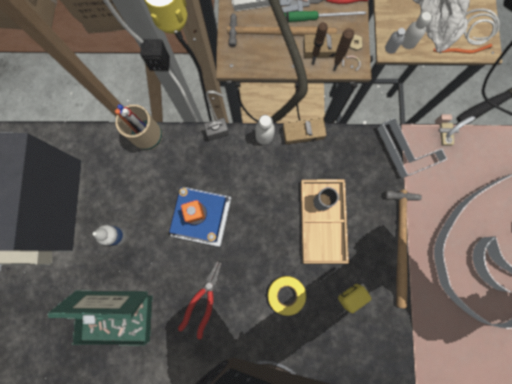

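The side view shows the orange head at about (249,255), the blue die at (250,295), the tray at (310,192) and the pipe at (288,170). In the top view the head is at (193,211), the die at (200,215), and the tray at (325,222) with the pipe in its upper half and the empty half below. Next I segment these and turn them into positions.

```bash
cat > h.py <<'E'
import cv2,numpy as np
def load(n,k=0): return dict(np.load(f"{n}{k}.npz"))
def pts(d):
    R=cv2.Rodrigues(d["rvec"])[0]; z=d["z_map"]; v,u=np.indices(z.shape)
    P=np.stack([(u-d["cx"])/d["fx"]*z,(v-d["cy"])/d["fy"]*z,z],-1)
    W=(P-d["tvec"])@R; W[z==0]=np.nan
    return W
def onplane(d,uv,h):
    R=cv2.Rodrigues(d["rvec"])[0]; uv=np.atleast_2d(uv)
    r=np.c_[(uv[:,0]-d["cx"])/d["fx"],(uv[:,1]-d["cy"])/d["fy"],np.ones(len(uv))]@R; c=-R.T@d["tvec"]
    return c+r*((h-c[2])/r[:,2])[:,None]
def rectxy(p): 
    return cv2.minAreaRect(np.float32(p[:,:2]*1000))
E
python3 - <<'E'
from h import *
for n in("side","top"):
    d=load(n);W=pts(d);hsv=cv2.cvtColor(d["image"],cv2.COLOR_RGB2HSV);H,S,V=cv2.split(hsv)
    xyc=W[...,:2]
    roi=np.zeros(H.shape,bool)
    if n=="side": roi[225:345,190:310]=1
    else: roi[180:250,165:235]=1
    for name,m in(("orange",(H>3)&(H<18)&(S>170)&(V>90)),("blue",(H>100)&(H<125)&(S>130))):
        m=m&roi; w=W[m]; w=w[~np.isnan(w[:,0])]
        top=np.percentile(w[:,2],90) if n=="top" else np.percentile(w[:,2],97)
        t=w[abs(w[:,2]-top)<.006]
        print(n,name,m.sum(),"ztop",np.median(t[:,2]).round(4),"mean",t.mean(0).round(4),"rect",rectxy(t), "zpct",np.percentile(w[:,2],[2,50,98]).round(3))
    # tray, pipe
    troi=np.zeros(H.shape,bool)
    if n=="side": troi[140:222,250:370]=1
    else: troi[175:268,297:352]=1
    w=W[troi&(H>8)&(H<28)&(S>60)&(V>120)]; w=w[~np.isnan(w[:,0])]
    print(n,"wood",len(w),rectxy(w),np.percentile(w[:,2],[2,20,50,80,98]).round(3))
    t=w[w[:,2]>.018]; print(" rim",len(t),rectxy(t),np.median(t[:,2]))
    f=w[(w[:,2]<.012)]; print(" floor",len(f),np.median(f[:,2]))
    w=W[troi&(W[...,2]>.04)]; t=w[w[:,2]>np.nanpercentile(w[:,2],95)-.008]
    print(" pipe",len(w),cv2.minEnclosingCircle(np.float32(t[:,:2]*1000)),t[:,2].max(),np.median(t[:,2]))
    # obstacles: everything > .15 high, within working area
    g=W[(W[...,2]>.13)&(W[...,0]>-.2)&(W[...,0]<1)&(W[...,1]>-.55)&(W[...,1]<.6)]
    hh,_,_=np.histogram2d(g[:,0],g[:,1],bins=[np.arange(-.2,1.01,.1),np.arange(-.6,.61,.1)]);print(hh.astype(int))
d=load("top")
for uv in((193,211),(200,215),(325,240),(250,375),(40,190)):print(uv,onplane(d,uv,.05)[0].round(3),pts(d)[uv[1],uv[0]].round(3))
for n,b in(("side",(170,130,390,360)),("top",(160,170,360,275))):
    im=load(n)["image"][b[1]:b[3],b[0]:b[2],::-1]; cv2.imwrite(f"pics/c_{n}.png",cv2.resize(im,None,fx=2.6 if n=="side" else 4,fy=2.6 if n=="side" else 4,interpolation=2))
E
```

```text
side orange 84 ztop 0.1364 mean [0.4715 0.1757 0.1361] rect ((470.4932861328125, 169.44261169433594), (37.858367919921875, 31.767370223999023), 20.24616813659668) zpct [0.1   0.135 0.138]
side blue 3499 ztop 0.0596 mean [0.4641 0.1837 0.0595] rect ((471.73687744140625, 166.54391479492188), (113.20568084716797, 113.27625274658203), 78.98602294921875) zpct [0.018 0.059 0.062]
side wood 3775 ((470.12054443359375, -237.2564239501953), (223.86717224121094, 294.5255126953125), 0.9826154708862305) [-0.001  0.004  0.008  0.019  0.024]
 rim 861 ((462.861572265625, -222.0703887939453), (210.04905700683594, 263.08331298828125), 0.7707337141036987) 0.021577290896285874
 floor 2312 0.004598426869535547
 pipe 756 ((510.7691955566406, -146.0164031982422), 25.86427879333496) 0.09789891420375668 0.09295963938715054
[[   0    0    0    0    0    0    0    0    0    0    0    0]
 [   0    0    0    0    0    0    0    0    0    0    0    0]
 [   0    0    0    0    0    0    0    0    0    0    0    0]
 [   0    0    0    0    0    0 5490 1683    0    0    0    0]
 [ 223    0    0    0    0  242 2870  
[... 1586 characters left out ...]
[   0    0    0    0    0    0    0    0    0    0  356  111]
 [   0    0    0    0    0    0    0  331    0   13 1653  625]
 [   0    0    0    0    0    0    0    0    0    0 1549  913]
 [   2    0    0    0    0    0    0    0    0  222  301  214]
 [  87  269   29    0    0    0    0  553  119   13    0    0]
 [   0    4   28    0  557    0    0  542 1815  280    0    0]
 [   0    0    0    0    0   79    0  506   14    0    0    0]]
(193, 211) [0.482 0.178 0.05 ] [0.472 0.161 0.142]
(200, 215) [0.472 0.161 0.05 ] [0.463 0.146 0.139]
(325, 240) [ 0.415 -0.145  0.05 ] [ 0.416 -0.153  0.006]
(250, 375) [0.106 0.032 0.05 ] [0.211 0.024 0.382]
(40, 190) [0.531 0.562 0.05 ] [0.511 0.49  0.165]
```

View pics/c_top.png

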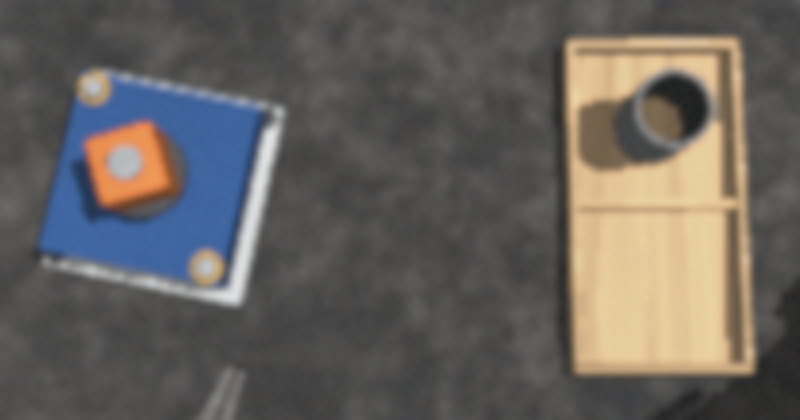

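The crop shows the head at (130,165), the pins at (94,88) and (206,267), and the divider at y≈207. The pipe is in the far half, at (673,110), and the near half is empty. World up in the image is +x. I still need the head's centre and yaw from a better mask.

```bash
python3 - <<'E'
from h import *
from cell import manip
out={}
for n,b in(("side",(225,225,275,280)),("top",(175,195,212,228))):
    d=load(n);im=d["image"].astype(int);W=pts(d)
    m=(im[...,0]>im[...,2]*1.7)&(im[...,0]>100)
    r=np.zeros(m.shape,bool);r[b[1]:b[3],b[0]:b[2]]=1;m&=r
    w=W[m];w=w[~np.isnan(w[:,0])];zt=np.percentile(w[:,2],80)
    # top face incl. its grey centre: height mask around the head
    hm=r&(abs(W[...,2]-zt)<.006); ys,xs=np.nonzero(hm)
    t=W[hm]; print(n,m.sum(),zt.round(4),"z top",np.median(t[:,2]).round(4),"depth rect",rectxy(t))
    hm2=cv2.morphologyEx((hm).astype(np.uint8),cv2.MORPH_OPEN,np.ones((2,2)))
    c=max(cv2.findContours(hm2,0,2)[0],key=cv2.contourArea)[:,0].astype(float)
    for h in(.135,.137,.139):print("  plane",h,rectxy(onplane(d,c,h)))
    # grey cap on top, triangulation
    sat=im.max(-1)-im.min(-1); g=hm&(sat<50); 
    g=cv2.morphologyEx(g.astype(np.uint8),cv2.MORPH_OPEN,np.ones((3,3)));k,lab,st,ce=cv2.connectedComponentsWithStats(g);i=1+st[1:,4].argmax();out[n]=ce[i];print("  cap",ce[i],st[i,4])
P=[]
for n in out:
    d=load(n);K=np.array([[d["fx"],0,d["cx"]],[0,d["fy"],d["cy"]],[0,0,1]]);P.append(K@np.c_[cv2.Rodrigues(d["rvec"])[0],d["tvec"]])
X=cv2.triangulatePoints(P[0],P[1],out["side"],out["top"]);print("cap tri",(X[:3]/X[3]).ravel())
for n in out:print(n,"on .138",onplane(load(n),out[n],.138))
E
```

```text
side 989 0.1375 z top 0.1377 depth rect ((471.2350158691406, 166.9484100341797), (39.82795715332031, 41.89634704589844), 17.70876693725586)
  plane 0.135 ((469.10076904296875, 168.14959716796875), (39.8564338684082, 43.674400329589844), 17.193204879760742)
  plane 0.137 ((468.3026123046875, 170.02947998046875), (39.696746826171875, 43.49943161010742), 17.19314956665039)
  plane 0.139 ((467.5045166015625, 171.90936279296875), (39.537078857421875, 43.32444763183594), 17.193208694458008)
  cap [248.  243.5] 102
top 302 0.1404 z top 0.1397 depth rect ((473.3891906738281, 166.15093994140625), (40.011314392089844, 39.804630279541016), 16.793840408325195)
  plane 0.135 ((471.2383728027344, 163.96470642089844), (39.90963363647461, 39.64268493652344), 16.48017120361328)
  plane 0.137 ((471.0183410644531, 163.57931518554688), (39.80908203125, 39.54280471801758), 16.480144500732422)
  plane 0.139 ((470.7983703613281, 163.1939239501953), (39.70854949951172, 39.44293212890625), 16.480165481567383)
  cap [190.64150943 210.32075472] 53
cap tri [0.47235014 0.16615906 0.13991368]
side on .138 [[0.47252174 0.1642783  0.138     ]]
top on .138 [[0.47363915 0.16684069 0.138     ]]
```

```bash
cat >> h.py <<'E'
from scipy.spatial.transform import Rotation as Ro
def q(phi):
    c,s=np.cos(phi),np.sin(phi); r=Ro.from_matrix(np.array([[s,0,c],[-c,0,s],[0,-1,0]])).as_quat(); return r[[3,0,1,2]]
HX=np.array([.472,.1662]); Y0=np.radians(17.)
E
python3 - <<'E'
from h import *
from cell import manip
for k in range(4):
    for z in (.095,.30):
        for dphi in(-1.2,-.6,0,.6,1.2):
            j=manip.ik([*HX,z],q(Y0+k*np.pi/2+dphi)); print(k,z,dphi,None if j is None else np.round(j,2))
for ph in(0,.3,np.pi/2,-np.pi/2,np.pi): j=manip.ik([.412,-.148,.082],q(ph));print(ph,None if j is None else np.round(j,2))
E
```

```text
0 0.095 -1.2 [ 0.73  0.2  -0.54  0.   -0.82  1.51]
0 0.095 -0.6 [ 0.73  0.2  -0.54  0.   -0.82  2.11]
0 0.095 0 [ 0.73  0.2  -0.54  0.   -0.82  2.71]
0 0.095 0.6 [ 0.73  0.2  -0.54  0.   -0.82 -2.98]
0 0.095 1.2 [ 0.73  0.2  -0.54  0.   -0.82 -2.38]
0 0.3 -1.2 [ 0.73  0.02 -0.24  0.   -1.3   1.51]
0 0.3 -0.6 [ 0.73  0.02 -0.24  0.   -1.3   2.11]
0 0.3 0 [ 0.73  0.02 -0.24  0.   -1.3   2.71]
0 0.3 0.6 [ 0.73  0.02 -0.24  0.   -1.3  -2.98]
0 0.3 1.2 [ 0.73  0.02 -0.24  0.   -1.3  -2.38]
1 0.095 -1.2 None
1 0.095 -0.6 [ 0.73  0.2  -0.54  0.   -0.82 -2.61]
1 0.095 0 [ 0.73  0.2  -0.54  0.   -0.82 -2.01]
1 0.095 0.6 [ 0.73  0.2  -0.54  0.   -0.82 -1.41]
1 0.095 1.2 [ 0.73  0.2  -0.54  0.   -0.82 -0.81]
1 0.3 -1.2 None
1 0.3 -0.6 [ 0.73  0.02 -0.24  0.   -1.3  -2.61]
1 0.3 0 [ 0.73  0.02 -0.24  0.   -1.3  -2.01]
1 0.3 0.6 [ 0.73  0.02 -0.24  0.   -1.3  -1.41]
1 0.3 1.2 [ 0.73  0.02 -0.24  0.   -1.3  -0.81]
2 0.095 -1.2 [ 0.73  0.2  -0.54  0.   -0.82 -1.64]
2 0.095 -0.6 [ 0.73  0.2  -0.54  0.   -0.82 -1.04]
2 0.095 0 [ 0.73  0.2  -0.54  0.   -0.82 -0.44]
2 0.095 0.6 [ 0.73  0.2  -0.54  0.  
[... 313 characters left out ...]
1.2 [ 0.73  0.2  -0.54  0.   -0.82 -0.06]
3 0.095 -0.6 [ 0.73  0.2  -0.54  0.   -0.82  0.54]
3 0.095 0 [ 0.73  0.2  -0.54  0.   -0.82  1.14]
3 0.095 0.6 [ 0.73  0.2  -0.54  0.   -0.82  1.74]
3 0.095 1.2 [ 0.73  0.2  -0.54  0.   -0.82  2.34]
3 0.3 -1.2 [ 0.73  0.02 -0.24  0.   -1.3  -0.06]
3 0.3 -0.6 [ 0.73  0.02 -0.24  0.   -1.3   0.54]
3 0.3 0 [ 0.73  0.02 -0.24  0.   -1.3   1.14]
3 0.3 0.6 [ 0.73  0.02 -0.24  0.   -1.3   1.74]
3 0.3 1.2 [ 0.73  0.02 -0.24  0.   -1.3   2.34]
0 None
0.3 [ 0.11  0.12 -0.69 -0.   -0.76 -2.95]
1.5707963267948966 [ 0.11  0.12 -0.69  0.   -0.76 -1.68]
-1.5707963267948966 [ 0.11  0.12 -0.69  0.   -0.76  1.46]
3.141592653589793 [ 0.11  0.12 -0.69  0.   -0.76 -0.11]
```

```bash
python3 - <<'E'
from h import *
from cell import manip
def st(t):
    s=manip.read_state();print(t,"t%.2f"%s["time"],s["eef_pos"].round(4),"F",s["wrist_force"].round(2),"M",s["moment"].round(2),"g%.3f"%s["gripper_width"])
Q=q(Y0+np.pi)
manip.move_to([*HX,.28],Q);st("above")
print(manip.move_linear([*HX,.17],.15))
print(manip.move_linear([*HX,.0965],.06,threshold=8));st("down")
manip.close_gripper(20);st("closed20")
manip.close_gripper(60);st("closed60")
d=manip.get_image("side");cv2.imwrite("pics/grip.png",cv2.resize(d["image"][130:330,170:370,::-1],None,fx=3,fy=3));np.savez("side1.npz",**d)
E
```

```text
above t2.99 [0.4722 0.1657 0.2799] F [0.39 0.11 0.16] M [-0.    0.16  0.  ] g0.997
False
False
down t5.25 [0.4723 0.1664 0.0969] F [-0.13 -0.25 -0.51] M [-0.05  0.04  0.01] g0.996
closed20 t6.07 [0.4723 0.1663 0.0966] F [ 1.93 -0.72 -0.44] M [-0.06 -0.51  0.07] g0.455
closed60 t6.28 [0.4722 0.1663 0.0965] F [ 2.34 -0.59 -0.8 ] M [ 0.02 -0.77  0.08] g0.453
```

View pics/grip.png

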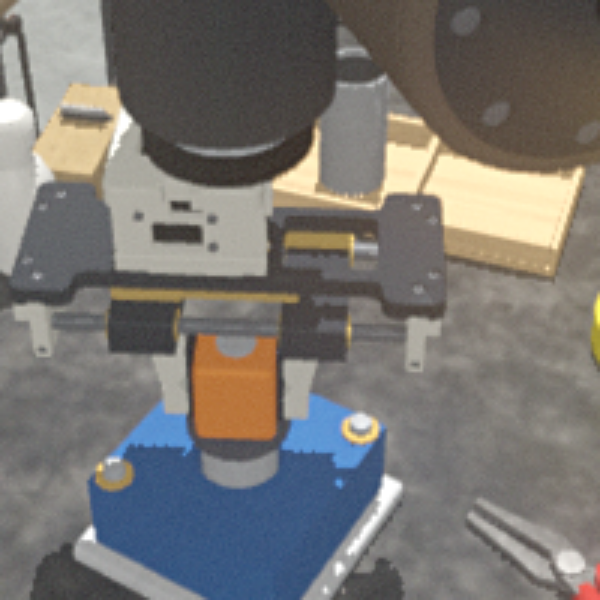

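The grip is good: the width is 39.9 mm, so both flats are held, and lateral forces are low. The picture shows the head between the fingers at about (235,390), with the die seated. Next is a short helical test twist.

```bash
cat >> h.py <<'E'
def st(manip,t):
    s=manip.read_state();print(t,"t%.2f"%s["time"],s["eef_pos"].round(4),"j6 %.2f"%s["joint_pos"][5],"F",s["wrist_force"].round(2),"M",s["moment"].round(2),"g%.3f"%s["gripper_width"]);return s
E
python3 - <<'E'
from h import *
from cell import manip
z=.0965
for d,T in((.5,.7),(1.2,.9)):
    z+=.001; manip.move_linear([*HX,z],.001/T,q(Y0+np.pi+d)); st(manip,d)
E
```

```text
0.5 t6.98 [0.4714 0.1658 0.0968] j6 0.06 F [ 2.33 -0.65 -9.71] M [ 0.02 -0.92  0.45] g0.457
1.2 t7.83 [0.4715 0.1659 0.0982] j6 0.76 F [ 0.38 -0.64 -8.92] M [-0.06 -0.19  0.27] g0.454
```

```bash
python3 - <<'E'
from h import *
from cell import manip
z=.0985; dz=.0024; d=1.2
for i in range(4):
    for k in range(2):
        d+= -1.2 if i%2==0 else 1.2
        z+=dz/1.2 if not(k==0 and i==0) else .001
        manip.move_linear([*HX,z],(dz/1.2 if not(k==0 and i==0) else .001)/1.0,q(Y0+np.pi+d)); s=st(manip,round(d,2))
        if s["wrist_force"][2]<-13: break
    else: continue
    break
print(z,d)
d=manip.get_image("side");cv2.imwrite("pics/tw.png",cv2.resize(d["image"][180:330,170:370,::-1],None,fx=3,fy=3));np.savez("side2.npz",**d)
W=pts(d);im=cv2.cvtColor(d["image"],cv2.COLOR_RGB2HSV);m=(im[...,0]>100)&(im[...,0]<125)&(im[...,1]>130);m[:260]=0;m[345:]=0;m[:,:190]=0;m[:,310:]=0
W0=pts(load("side1"))
print("die top z",np.nanpercentile(W[m][:,2],[50,90,97]),np.nanpercentile(W0[m][:,2],[50,90,97]), np.nanmedian((W-W0)[m][:,2]))
E
```

```text
0.0 t9.18 [0.4722 0.1663 0.0999] j6 -0.43 F [ 0.31 -0.2  -1.38] M [-0.19  0.22  0.14] g0.455
-1.2 t10.53 [0.4722 0.1664 0.1013] j6 -1.63 F [  4.5    0.28 -10.68] M [ 0.17 -1.91 -0.07] g0.456
0.0 t11.88 [0.4719 0.1663 0.1035] j6 -0.44 F [ 1.15  0.98 -5.92] M [ 0.67 -0.49  0.03] g0.454
1.2 t13.23 [0.4716 0.166  0.1053] j6 0.76 F [-0.3   0.95 -7.82] M [ 0.39  0.07 -0.  ] g0.452
0.0 t14.58 [0.4719 0.1661 0.1075] j6 -0.43 F [ 0.49 -0.49 -8.45] M [ 0.06 -0.28  0.06] g0.453
-1.2 t15.93 [0.4723 0.1664 0.1097] j6 -1.63 F [ 2.22  0.96 -7.86] M [ 0.52 -0.86  0.02] g0.453
0.0 t17.28 [0.4721 0.1663 0.1115] j6 -0.44 F [ 2.72  1.59 -9.21] M [ 0.68 -0.95  0.03] g0.456
1.2 t18.63 [0.4719 0.166  0.1135] j6 0.76 F [ 2.98  0.03 -8.7 ] M [-0.22 -0.88  0.09] g0.453
0.11350000000000002 1.2Traceback (most recent call last):
  File "<stdin>", line 15, in <module>
  File "h.py", line 2, in load
    def load(n,k=0): return dict(np.load(f"{n}{k}.npz"))
                                 ~~~~~~~^^^^^^^^^^^^^^^
    fid = stack.enter_context(open(os.fspath(file), "rb"))
                              ~~~~^^^^^^^^^^^^^^^^^^^^^^^
FileNotFoundError: [Errno 2] No such file or directory: 'side10.npz'
```

View pics/tw.png

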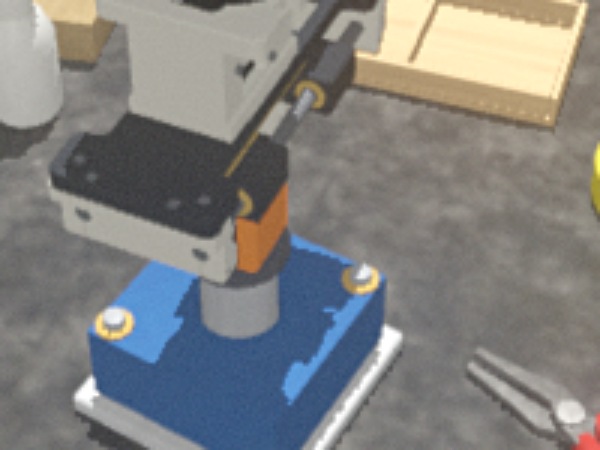

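The former is creeping out (17 mm so far). The die is still seated: the pins at (113,320) and (362,275) show unchanged. I'll continue until the shank clears the shoes.

```bash
python3 - <<'E'
from h import *
from cell import manip
z=.1135; d=1.2
for dd in (-1.2,-1.2,1.2,1.2):
    d+=dd; z+=.002
    manip.move_linear([*HX,z],.002,q(Y0+np.pi+d)); s=st(manip,round(d,2))
    if s["wrist_force"][2]<-13: break
manip.wait(.3);st(manip,"rest");print(z,d)
d=manip.get_image("side")
W=pts(d);W0=pts(dict(np.load("side2.npz")));im=cv2.cvtColor(d["image"],cv2.COLOR_RGB2HSV);m=(im[...,0]>100)&(im[...,0]<125)&(im[...,1]>130);m[:260]=0;m[345:]=0;m[:,:190]=0;m[:,310:]=0
for w in(W,W0):print("die z pct",np.nanpercentile(w[m][:,2],[50,70,90]))
E
```

```text
0.0 t20.03 [0.4724 0.1664 0.1163] j6 -0.43 F [-0.44 -0.54  4.67] M [-0.39  0.57  0.03] g0.455
-1.2 t21.38 [0.4721 0.1662 0.1174] j6 -1.63 F [ 1.26 -0.72 -1.34] M [-0.32 -0.63  0.03] g0.458
0.0 t22.73 [0.4718 0.1661 0.1193] j6 -0.44 F [-0.15  0.07 -1.87] M [-0.01  0.17 -0.04] g0.453
1.2 t24.08 [0.472  0.1662 0.1215] j6 0.76 F [-0.11  0.36 -3.87] M [-0.1   0.16 -0.02] g0.451
rest t24.38 [0.472  0.1662 0.1215] j6 0.76 F [-1.56  0.46 -3.36] M [-0.1   0.15 -0.02] g0.453
0.12150000000000001 1.2
die z pct [0.05873612 0.05966033 0.06055979]
die z pct [0.05869325 0.05964914 0.06063869]
```

The former is free: only its weight shows, at −3.4 N, and the die top is unchanged. I'll lift it and carry it over to the tray.

```bash
python3 - <<'E'
from h import *
from cell import manip
print(manip.move_linear([*HX,.15],.03,threshold=8));s=st(manip,"l")
if s["eef_pos"][2]>.145:
    manip.move_linear([*HX,.25],.12);st(manip,"up")
    manip.move_linear([.411,-.148,.25],.15,q(1.5*np.pi));st(manip,"over")
    manip.move_linear([.411,-.148,.115],.1);st(manip,"low")
for n in("side","top"):
    d=manip.get_image(n);cv2.imwrite(f"pics/p_{n}.png",cv2.resize(d["image"][120:270,220:420,::-1] if n=="side" else d["image"][170:290,220:380,::-1],None,fx=3.5,fy=3.5));np.savez(f"{n}3.npz",**d)
E
```

```text
False
l t25.53 [0.4719 0.1661 0.1498] j6 0.76 F [ 0.11 -0.4  -2.81] M [-0.05  0.1  -0.01] g0.450
up t26.52 [0.4715 0.166  0.2491] j6 0.76 F [-0.12  0.13 -2.9 ] M [-0.07  0.2   0.06] g0.454
over t28.80 [ 0.4111 -0.1477  0.25  ] j6 1.46 F [-0.31  0.8  -3.14] M [-0.05  0.17  0.02] g0.454
low t30.30 [ 0.4115 -0.148   0.1155] j6 1.46 F [-1.35  0.05 -3.73] M [-0.11  0.2   0.01] g0.453
```

View pics/p_side.png

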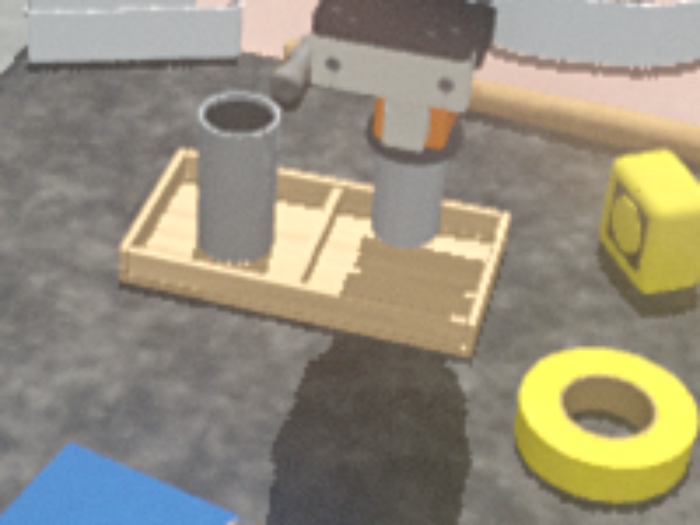

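The former hangs upright over the empty half, with its underside at about (405,240). I'll lower it until it touches.

```bash
python3 - <<'E'
from h import *
from cell import manip
manip.move_linear([.411,-.148,.089],.06);st(manip,"pre")
hit=manip.move_linear([.411,-.148,.0745],.012,threshold=4);s=st(manip,f"hit {hit}")
if hit:
    manip.close_gripper(6);manip.wait(.2);st(manip,"soft")
    manip.release();manip.wait(.2);p=manip.read_state()["eef_pos"]
    manip.move_linear([p[0],p[1],.15],.08);manip.move_linear([p[0],p[1],.27],.2);st(manip,"away")
    manip.move_to([.42,.05,.30],q(1.5*np.pi))
    manip.wait(.3)
    for n in("side","top"):
        d=manip.get_image(n);cv2.imwrite(f"pics/e_{n}.png",cv2.resize(d["image"][130:345,190:390,::-1] if n=="side" else d["image"][170:290,220:380,::-1],None,fx=2.7,fy=2.7));np.savez(f"{n}4.npz",**d)
    d=dict(np.load("side4.npz"));W=pts(d);W0=pts(load("side"));im=d["image"].astype(int)
    m=(im[...,0]>im[...,2]*1.9)&(im[...,0]>100);r=(abs(W[...,0]-.411)<.06)&(abs(W[...,1]+.148)<.06)&(W[...,2]>.06);w=W[r]
    print("head ztop pct",np.percentile(w[:,2],[50,90,98]),"top centre",w[w[:,2]>.115].mean(0))
    w=w[w[:,2]>.1];
    for nm,V in(("pipe0",W0),("pipe",W)):
        p=V[(abs(V[...,0]-.513)<.05)&(abs(V[...,1]+.146)<.05)&(V[...,2]>.03)];print(nm,len(p),p.mean(0).round(4),p[:,2].max())
    h=cv2.cvtColor(d["image"],cv2.COLOR_RGB2HSV);b=(h[...,0]>100)&(h[...,0]<125)&(h[...,1]>130);b[:260]=0;b[345:]=0;b[:,:190]=0;b[:,310:]=0
    print("die",np.nanpercentile(W[b][:,2],[50,70,90]))
E
```

```text
pre t30.98 [ 0.4109 -0.1481  0.0888] j6 1.46 F [ 0.83  0.28 -2.44] M [-0.08  0.14  0.04] g0.453
hit True t31.72 [ 0.4111 -0.148   0.0812] j6 1.46 F [-0.91  1.28  5.29] M [0.13 0.54 0.06] g0.456
soft t32.13 [ 0.4111 -0.148   0.0811] j6 1.46 F [-0.51  1.84  4.9 ] M [0.31 0.32 0.09] g0.456
away t35.05 [ 0.4094 -0.1478  0.2686] j6 1.46 F [ 0.22  0.49 -0.35] M [-0.07  0.19  0.03] g0.996
head ztop pct [0.10236397 0.12300046 0.12505359] top centre [ 0.40880615 -0.14146488  0.12170034]
pipe0 848 [ 0.5089 -0.1374  0.0697] 0.09789891420375668
pipe 848 [ 0.5088 -0.1373  0.0696] 0.09825066057997812
die [0.05861822 0.05957287 0.06052043]
```

View pics/e_side.png

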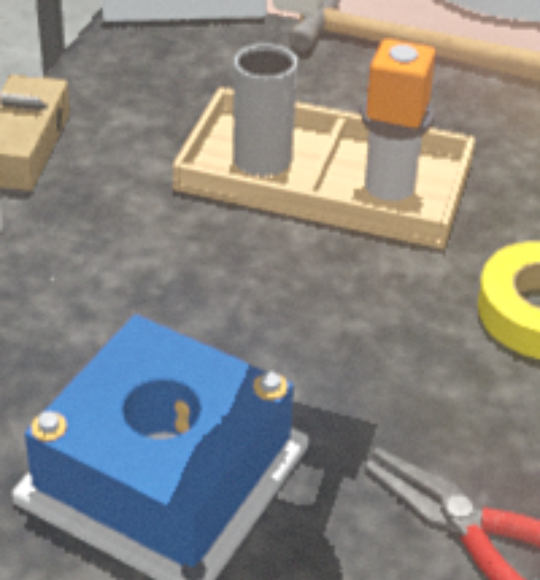

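The former stands upright at (395,150) in the empty half, the pipe at (265,115) has not moved, the die is seated and its bore is empty. I'm handing in.

```bash
python3 -c "
from cell import manip
manip.finish_job()"
```

```text
the job is handed in; nothing more can be done
```

The former is out of the die and standing upright, released, in the empty half of the tray. I handed the job in at about 36 s of the 72 s allowed.

I gripped the head by two flats at 60 N and twisted it back and forth with a light pull. The downward force at the wrist stayed at or below 10.7 N. The former crept up about 25 mm until only its weight (about 3 N) showed. I then lifted it out, lowered it onto the tray floor until it touched, opened the gripper and moved the arm away.

Last checks before handing in, from the side camera:
- **Former:** its top is at about 0.123 m, as expected for standing on the tray floor. It stands at about x 0.41, y −0.148, and looks upright in the picture. I did not measure its tilt as a number.
- **Die:** its top is still at about 0.060 m, so it is seated. This was the same in each check between moves, but I could not watch it during the twists.
- **Grey pipe:** it moved by no more than 0.1 mm.

No check failed. The two cameras differed by about 2 mm on the height of the head's top before the grasp, which is within their calibration.

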